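# Set the gap gauge between two body panels and shut the keeper flap

## Robot

A 6-joint arm with a two-finger parallel gripper is mounted at the origin on the work surface. World frame = base frame: x ahead of the robot, y to its left, z up, the work surface at z = 0. Lengths are in m, angles in rad, forces in N, time in s.
With the tool pointing down it reaches from about 0.275 to 0.875 m from the base axis. Payload 12.5 kg.
Tool frame: the origin (TCP) lies at the very end of the fingers, on their centre line; the grasp point (between the pads) lies 19 mm behind it; z points along the fingers, y is the line along which they close (so a half turn about z gives the same grasp; the last joint's range is limited). The gripper opens to 85 mm and grips with 20 to 120 N. Pads are 22 mm wide; open, the fingers measure 114 mm over their backs; the gripper's body (76 mm by 85 mm) begins 54 mm behind the grasp point. The pads swing forward as they close: fully open they stand 13 mm farther back than shut.
Start: joints at [1.031, 0.351, 1.652, -0, 1.139, -0.085], TCP at [0.242, 0.494, 0.231] pointing down, gripper open.
Joint ranges: [-2.75, 2.75], [-0.79, 2.1], [0.01, 2.65], [-1.57, 4.71], [0.07, 3.14], [-2.87, 2.87]. Speed limits (rad/s): [2.22, 2.22, 2.79, 3.14, 3.14, 3.14].

## Interface

Orientations are given as a 3x3 rotation matrix whose columns are the frame's x, y, z axes.
In Python, from rig import get_obs, get_image, camera_params, hand_in gives the robot as it stands.
- The arm moves only by the tool carry_out, never from a script. Its argument "plan" is a list that holds one entry, the list of rows, each a list of 4 numbers: the shift along the tool's x, y, z in cm, then the turn about the tool's z in rad. In form: [[[dx, dy, dz, roll], ...]]. A call has 1 to 8 rows; each row shifts and turns the commanded pose from where the row before left it, along the tool's axes as they then stand; what a row does not reach is not made up. A row lasts 1/10 s, in which the tool goes at most 50 mm and 8.59 degrees, less where a joint would pass 70% of its speed; a pose out of reach is approached as far as the arm can. A call is refused whole if a number of a shift passes 5 or a number of a turn 0.15, either way. A call with a gripper value outside its range is refused whole. "hand" is the closure, from 0 (fully open) to 1 (shut), set as the call begins (left out, the last holds). The fingers move at their own pace and stop on an object; "grip_force" is the grip in N (left out, the last holds). Time passes only in rows, so rows that do not move let the fingers close. It gives the time, the measured TCP pose, the force, the opening and the grip force at its end, in the units of the state.
- get_obs(): the state, without advancing time (a new reading comes with each control period).
- get_image(name): name is "side" or "top"; returns the picture (480x640x3 uint8, red, green, blue); there is no depth.
- camera_params(name): a dict with "mtx" (3x3 intrinsics, pixels), "origin" and "attitude" of the camera in the world. Camera axes: x right, y down, z forward; pixel columns grow to the right and rows downward; lengths in m; the calibration is good to about 2 mm. A picture is of the moment at which its call begins. camera_params takes no time and is no camera call.
- hand_in(): hands the job in; it is judged then, once.
The state is a dict: "clock": time; "q": joint angles; "joint_velocities": joint speeds; "joint_efforts": joint torques, N m; "tool_pos": TCP position; "ee_rot": TCP orientation; "ft_force": force on the tool from outside, world axes, zero at the start; "torque": the same for the moment, N m; "opening": finger opening in m; "finger_force": force on a finger pad.
Only numpy, scipy, OpenCV 4.12 (cv2) and the standard library are available. Lean on these libraries where they do the work, as an engineer would, in place of code of your own. Each camera call takes 0.05 s, during which the arm holds its last target. There are 200 camera calls.

## Task

Take the orange-handled gap gauge out of the grey rack by its bare blade and stand it on its edge on the bench, let go, then take it again by its handle. Slide its blade, still on edge, into the gap between the silver and the blue panel on the fixture until the gap's mouth is on the yellow band of the blade, and leave it resting there; then swing the red keeper flap over the blade and fully shut, so that its tab drops behind the rim. Leave the blue-handled gauge and the other things on the bench where they are.

Things in the scene. Friction and masses are not known exactly. Their poses are not given: they have to be found in the camera images.
- gauge: Gauge to use, loose, 0.2 kg, stands on its narrow edge. Orange handle (80 long, 24 wide, 40 high), flat aluminium blade (110 long, 8 thick, 36 high, lower edge level with the handle's). Origin on the underside, z up, x to the blade's tip: handle x = -95 to -15 mm, blade -15 to 95, centred on y = 0; yellow band round the blade at x = 19 to 31. Centre of mass near x = -7.
- gauge_band (a point): Middle of the yellow band, on the upper edge of the blade of the orange-handled gauge: 70 mm from the tip, 36 mm above the underside.
- gauge_tip (a point): Middle of the blade's end face of the orange-handled gauge, 18 mm above the underside.
- thick_gauge: The other gauge, blue handle, same form and axes but a 14 mm thick blade, too thick for the gap; stands in the other channel of the rack. To be left there.
- rack: Grey fixed rack, 112 x 144 mm. Origin: centre of underside; x = the way the blades point. Two channels along x at y = +-50 mm, 28 wide, floor z = 15, walls to z = 59 (4 mm above the handles, 2 mm beside them: no room to grip a handle there), open above and at the +x end. A gauge in each, origin at x = 47 mm, which is where varies; the front 86 mm of the blades sticks out.
- fixture: Panel-gap fixture, fixed. Origin on its underside below the gap's mouth; x points into the gap, y left of that, z up. Dark steel base x = -55 to 115 mm, y = +-86, top at z = 30. On it two body sections, x = 0 to 110, tops at z = 76: silver (y > 0), blue (y < 0). Between them the upright gap along x, 11 mm wide, open above; the blade stands in it on the base. Clamps at x = 85 reach z = 85.
- gap_mouth (a point): Middle of the gap's mouth (plane of the sections' front faces, fixture x = 0), 66 mm above the bench, where the middle of the yellow band must come. The gap's edges flare to about 29 mm here and narrow to 11 mm at x = 16 mm.
- flap (a joint): Angle (rad) of the red keeper flap: 0 shut, level across the blade with its tab behind the rim; 1.57 upright; at most 2.1. Stays where it is left. Hinge axis along fixture x at y = -62, z = 78 mm, on a steel post. Plate 28 mm wide (fixture x = -36 to -8), 5 thick, reaching 138 mm from the axis, tab turned down 17 mm near its end. The rim is an upright plate at y = 55 to 61, top z = 70.
- flap_edge (a point): Middle of the free edge of the flap, 138 mm from its hinge axis.
- hammer: Hammer lying on the bench, to be left alone.
- dolly: Steel dolly block, 90 x 55 x 34 mm, origin on the underside; to be left alone.
- spray: Blue-labelled can, 66 mm wide, 190 mm tall, to be left alone.
- tape: Yellow ring-shaped roll, 100 mm wide, 25 mm high, to be left alone.
- pad: Grey round sanding pad, 124 mm wide, 12 mm high, to be left alone.
- scraper: Spatula-like scraper lying on the bench, to be left alone.
- mug: White mug, 80 mm wide, 90 mm tall, to be left alone.
Not all that is in view belongs to the job. Leave any pink or purple look-alike of the gauge alone.

How it is judged:
On the way, in this order (a step that is already met when the one before it is completed fails the run):
1. the orange-handled gauge is out of the rack and stands on its edge on the bench, let go (horizontal distance between gauge and rack above 0.14 m and height (world z) of gauge between -0.004 and 0.005 m and angle between gauge's own z axis and vertical below 0.1 rad and contact force between the fingers and gauge below 0.1 N), for 0.2 s.
2. its blade stands in the gap with the mouth on the yellow band, let go, with the flap still open (x of gauge_band in the frame of fixture between -0.0065 and 0.0065 m and y of gauge_band in the frame of fixture between -0.006 and 0.006 m and y of gauge_tip in the frame of fixture between -0.005 and 0.005 m and x of gauge_tip in the frame of fixture above 0.05 m and z of gauge_band in the frame of fixture between 0.061 and 0.071 m and angle between gauge's own z axis and vertical below 0.1 rad and contact force between the fingers and gauge below 0.1 N and value of joint flap above 0.8 rad), for 0.2 s.
3. the flap is shut, its tab behind the rim (value of joint flap below 0.08 rad), for 0.2 s.
At the end, for the whole second after the job is handed in: The orange gauge rests upright, still and let go on the fixture's base, blade in the gap, the mouth within 6.5 mm of the middle of the yellow band; flap shut (below 0.08 rad, tab behind the rim); blue gauge and other loose things within 30 mm of where they began (x of gauge_band in the frame of fixture between -0.0065 and 0.0065 m and y of gauge_band in the frame of fixture between -0.006 and 0.006 m and y of gauge_tip in the frame of fixture between -0.005 and 0.005 m and x of gauge_tip in the frame of fixture above 0.05 m and z of gauge_band in the frame of fixture between 0.061 and 0.071 m and angle between gauge's own z axis and vertical below 0.1 rad and contact force between the fingers and gauge below 0.1 N and linear speed of gauge below 0.02 m/s and value of joint flap below 0.08 rad and distance of each of thick_gauge, hammer, dolly, spray, tape, pad, scraper, mug from where it was at the start of the episode below 0.03 m); the robot touches nothing.
It fails at once if another thing on the bench (blue-handled gauge, hammer, dolly, can, roll, pad, scraper, mug) is moved by more than 30 mm (distance of any of thick_gauge, hammer, dolly, spray, tape, pad, scraper, mug from where it was at the start of the episode above 0.03 m).
It also fails if it takes over 72 s, if anything falls off the work surface, if the arm or the gripper's body presses on something with over 40 N, if the wrist force passes 120 N, or if a joint passes its speed limit or range.

## Working session

There is one attempt and no reset: what is moved stays moved. The work goes in short steps, Python scripts to look and compute and a tool call to move; the robot and the scene stay as the last step left them, time stands still between calls to the robot, and variables do not carry over. Pictures are saved under pics/ and viewed, at most 10 in all, crops included, and the job is handed in when it is done.

Besides the shell and the picture viewer there is one more tool, called after ">>>" by a JSON object that holds its "fn" and its "kwargs", one argument or row to a line. carry_out: Moves the arm, as the interface text tells. Its arguments: {"type":"object","properties":{"plan":{"type":"array"},"hand":{"type":"number"},"grip_force":{"type":"number"}},"required":["plan"]}

```bash
mkdir -p pics; ls
python3 - <<'E'
from rig import *
import cv2,numpy as np
for n in("top","side"):
    im=get_image(n); cv2.imwrite(f"pics/{n}0.png",im[:,:,::-1]); p=camera_params(n); print(n,p)
o=get_obs(); print(o["clock"],o["tool_pos"],np.round(o["ee_rot"],3),o["opening"])
E
```

```text
pics
top {'mtx': array([[551.01280613,   0.        , 318.7579053 ],
       [  0.        , 551.01280613, 235.01749995],
       [  0.        ,   0.        ,   1.        ]]), 'origin': array([0.13993908, 0.06472939, 1.78513336]), 'attitude': array([[-1.40924912e-02, -9.77862231e-01,  2.08774662e-01],
       [-9.99897652e-01,  1.42970279e-02, -5.29399724e-04],
       [-2.46717718e-03, -2.08760755e-01, -9.77963629e-01]])}
side {'mtx': array([[589.23995312,   0.        , 337.44648354],
       [  0.        , 589.23995312, 237.70449546],
       [  0.        ,   0.        ,   1.        ]]), 'origin': array([0.33040965, 1.09585017, 1.16436014]), 'attitude': array([[-0.98031331, -0.15521209,  0.12204512],
       [-0.19655293,  0.70832447, -0.67797005],
       [ 0.0187816 , -0.6886114 , -0.7248873 ]])}
0.1 [0.24142132 0.49385701 0.23081338] [[-0.898  0.439 -0.001]
 [ 0.439  0.898 -0.001]
 [ 0.    -0.001 -1.   ]] 0.08521838139760643
```

View pics/top0.png

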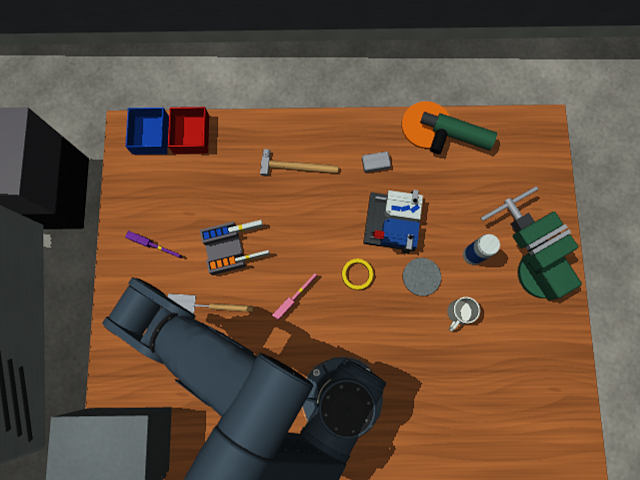

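View pics/side0.png

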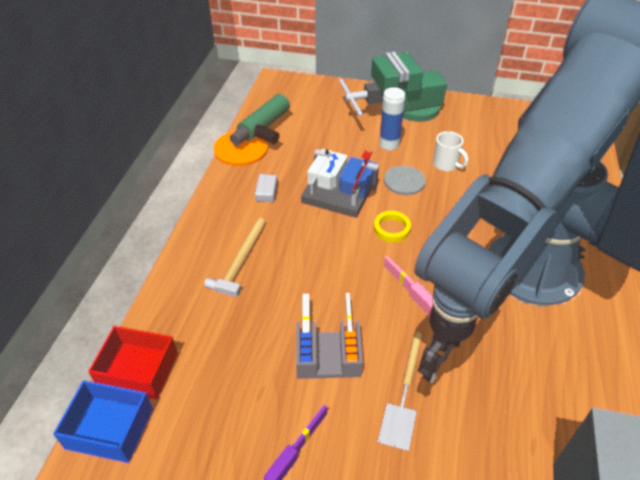

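The top view shows the orange gauge at about (240,259) with its blade pointing right, i.e. world −y. The fixture is at (395,220) with its mouth facing left, and the flap is red at (378,236). I'll zoom in on both.

```bash
cat > h.py <<'E'
from rig import *
import cv2,numpy as np
def ray(n,px,z):
    p=camera_params(n); d=p["attitude"]@np.linalg.inv(p["mtx"])@np.array([px[0],px[1],1.])
    return p["origin"]+d*(z-p["origin"][2])/d[2]
def proj(n,X):
    p=camera_params(n); c=p["attitude"].T@(np.array(X)-p["origin"]); u=p["mtx"]@c; return u[:2]/u[2]
def crop(im,x,y,w,h,s): return cv2.resize(im[y:y+h,x:x+w],None,fx=s,fy=s,interpolation=cv2.INTER_CUBIC)
def show(f,*cs): cv2.imwrite(f,np.vstack([np.hstack(r) for r in cs])[:,:,::-1])
E
python3 - <<'E'
from h import *
t=cv2.imread("pics/top0.png")[:,:,::-1];s=cv2.imread("pics/side0.png")[:,:,::-1]
show("pics/z0.png",(crop(t,195,205,80,70,5),crop(t,358,180,80,70,5)),(crop(s,290,285,80,50,5),crop(s,300,145,80,50,5)))
# orange mask
for n,im,box in(("top",t,(195,240,280,280)),("side",s,(335,290,370,370))):
    hsv=cv2.cvtColor(np.ascontiguousarray(im),cv2.COLOR_RGB2HSV)
    m=cv2.inRange(hsv,(8,210,170),(19,255,255));x0,y0,x1,y1=box;k=np.zeros_like(m);k[y0:y1,x0:x1]=m[y0:y1,x0:x1]
    ys,xs=np.nonzero(k);print(n,len(xs),xs.mean(),ys.mean(),xs.min(),xs.max(),ys.min(),ys.max(), ray(n,(xs.mean(),ys.mean()),.055))
E
```

```text
top 118 222.0 262.4406779661017 210 234 257 268 [0.42466779 0.37254338 0.055     ]
side 232 350.78879310344826 345.39224137931035 346 356 331 359 [0.42366825 0.37441711 0.055     ]
```

View pics/z0.png

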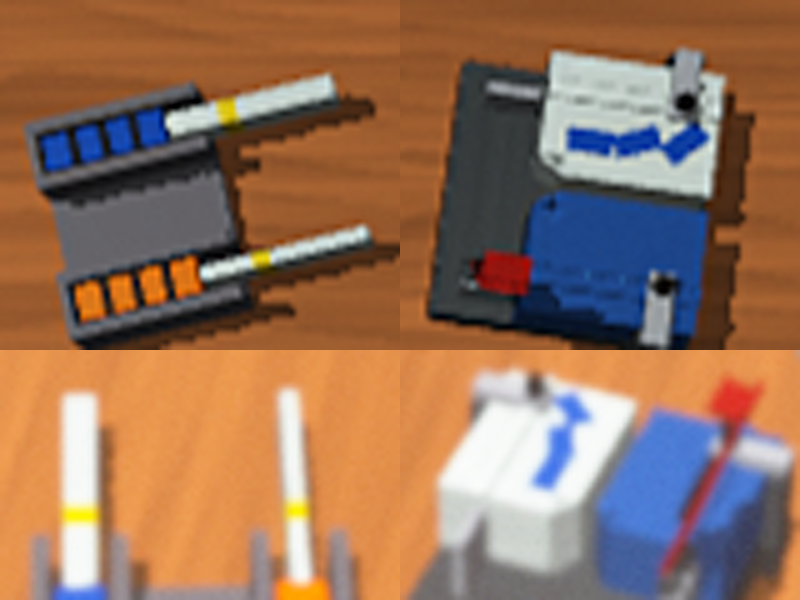

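The zoomed tiles show both gauge blades clearly. The orange one's band is at top (247,257), and the fixture gap runs nearly along −y. Next I'll fit lines to get the poses.

```bash
cat >> h.py <<'E'
def masks(im):
    h=cv2.cvtColor(np.ascontiguousarray(im),cv2.COLOR_RGB2HSV)
    return dict(white=cv2.inRange(h,(0,0,150),(179,70,255)),yellow=cv2.inRange(h,(24,150,150),(34,255,255)),
      blue=cv2.inRange(h,(105,120,60),(125,255,255)),red=cv2.inRange(h,(0,180,90),(5,255,255))|cv2.inRange(h,(174,180,90),(179,255,255)),
      orange=cv2.inRange(h,(8,210,170),(19,255,255)))
def pts(m,x0,y0,x1,y1):
    ys,xs=np.nonzero(m[y0:y1,x0:x1]); return np.c_[xs+x0,ys+y0].astype(np.float32)
def line(P):
    v=cv2.fitLine(np.float32(P),cv2.DIST_HUBER,0,.01,.01).ravel(); return v[:2],v[2:]
E
python3 - <<'E'
from h import *
for n,bw,by in(("top",(236,245,275,265),(243,250,255,264)),("side",(342,290,356,336),(342,312,356,322))):
    im=cv2.imread(f"pics/{n}0.png")[:,:,::-1]; M=masks(im)
    P=pts(M["white"]|M["yellow"],*bw); W=np.array([ray(n,p,.051)[:2] for p in P]); d,c=line(W)
    Y=pts(M["yellow"],*by); yb=ray(n,Y.mean(0),.051)
    a=(W-c)@d; print(n,"dir",d,np.degrees(np.arctan2(d[1],d[0])),"c",c,"ends",c+d*a.min(),c+d*a.max(),"band",yb,len(Y),"off",np.cross(d,yb[:2]-c))
n="top"; im=cv2.imread("pics/top0.png")[:,:,::-1]; M=masks(im)
B=M["blue"];Wm=M["white"]
e=[];s=[];o=[]
for x in range(385,425):
    b=np.nonzero(B[217:250,x])[0]; w=np.nonzero(Wm[185:222,x])[0]
    e.append((x,217+b[0]-.5 if len(b) else -1)); s.append((x,185+w[-1]+.5 if len(w) else -1)); o.append((x,185+w[0]-.5 if len(w) else -1))
for nm,l in(("blueup",e),("silverlow",s),("silverup",o)): print(nm,[float(v[1]) for v in l])
print("blue left",[(y,float(np.nonzero(B[y,370:430])[0][0]+369.5),float(np.nonzero(B[y,370:430])[0][-1]+370.5)) for y in range(219,250) if B[y,370:430].any()])
print("silv left",[(y,float(np.nonzero(Wm[y,380:430])[0][0]+379.5),float(np.nonzero(Wm[y,380:430])[0][-1]+380.5)) for y in range(190,222) if Wm[y,380:430].any()])
E
```

```text
top dir [ 0.23589697 -0.9717781 ] -76.35549 c [0.4483526  0.27828747] ends [0.43589876 0.32959111] [0.46079719 0.22702198] band [0.4449862  0.29386844 0.051     ] 9 off 0.00040409967780635336
side dir [ 0.18728977 -0.9823047 ] -79.20534 c [0.44714078 0.28342217] ends [0.43514262 0.3463506 ] [0.45765883 0.22825673] band [0.44372397 0.29617773 0.051     ] 9 off -0.0009673693416589967
blueup [219.5, 218.5, 218.5, 218.5, 217.5, 217.5, 217.5, 217.5, 218.5, 217.5, 218.5, 218.5, 218.5, 218.5, 218.5, 218.5, 219.5, 219.5, 219.5, 219.5, 219.5, 219.5, 220.5, 220.5, 220.5, 220.5, 220.5, 220.5, 220.5, 221.5, 221.5, 221.5, 221.5, 221.5, 222.5, -1.0, -1.0, -1.0, -1.0, -1.0]
silverlow [198.5, 210.5, 212.5, 212.5, 213.5, 214.5, 214.5, 214.5, 214.5, 215.5, 215.5, 215.5, 215.5, 215.5, 215.5, 216.5, 216.5, 216.5, 216.5, 216.5, 216.5, 216.5, 217.5, 217.5, 217.5, 217.5, 217.5, 217.5, 217.5, 218.5, 218.5, 218.5, 218.5, 218.5, 218.5, 213.5, 205.5, 198.5, -1.0, -1.0]
silverup [197.5, 204.5, 199.5, 190.5, 189.5, 189.5, 189.5, 190.5, 190.5, 190.5, 190.5, 190.5, 190.5, 191.5, 191.5, 191.5, 191.5, 191.5, 191.5, 
[... 812 characters left out ...]
7.5), (193, 387.5, 417.5), (194, 387.5, 416.5), (195, 387.5, 422.5), (196, 387.5, 422.5), (197, 387.5, 422.5), (198, 380.5, 422.5), (199, 387.5, 421.5), (200, 386.5, 421.5), (201, 386.5, 421.5), (202, 386.5, 421.5), (203, 386.5, 421.5), (204, 386.5, 420.5), (205, 385.5, 421.5), (206, 385.5, 420.5), (207, 385.5, 420.5), (208, 385.5, 420.5), (209, 385.5, 420.5), (210, 385.5, 420.5), (211, 386.5, 420.5), (212, 386.5, 420.5), (213, 388.5, 420.5), (214, 389.5, 419.5), (215, 393.5, 419.5), (216, 399.5, 419.5), (217, 406.5, 419.5), (218, 413.5, 419.5)]<stdin>:6: DeprecationWarning: Arrays of 2-dimensional vectors are deprecated. Use arrays of 3-dimensional vectors instead. (deprecated in NumPy 2.0)
```

Run:
```python
from h import *
im=cv2.imread("pics/top0.png")[:,:,::-1]; M=masks(im);B=M["blue"];W=M["white"];n="top"
R=lambda P:np.array([ray(n,p,.076)[:2] for p in P])
bu=R([(x,217+np.nonzero(B[217:250,x])[0][0]-.5) for x in range(394,419)])
su=R([(x,185+np.nonzero(W[185:222,x])[0][0]-.5) for x in list(range(391,412))+[418,419,420]])
sl=R([(x,185+np.nonzero(W[185:222,x])[0][-1]+.5) for x in range(396,419)])
for l in(bu,su,sl):
    d,c=line(l);d=d*np.sign(-d[1]);print(np.degrees(np.arctan2(d[1],d[0])),c)
yaw=np.radians(-99.7)
sb=R([(np.nonzero(W[y,380:430])[0][-1]+380.5,y) for y in range(199,219)]);bb=R([(np.nonzero(B[y,370:430])[0][-1]+370.5,y) for y in range(224,246)])
sf=R([(np.nonzero(W[y,380:430])[0][0]+379.5,y) for y in range(199,211)]);bf=R([(np.nonzero(B[y,370:430])[0][0]+369.5,y) for y in range(225,231)])
for l in(sb,bb,sf,bf):
    d,c=line(l);d=d*np.sign(d[0]);print("yaw via edge",np.degrees(np.arctan2(d[1],d[0]))-90,c)
for yw in(-99,-99.7,-100.4):
    y=np.radians(yw);ex=np.array([np.cos(y),np.sin(y)]);ey=np.array([-ex[1],ex[0]])
    print(yw,"ex: silver back,blue back,sf,bf",[float(np.mean(l@ex)) for l in(sb,bb,sf,bf)],"ey bu,sl",[float(np.mean(l@ey)) for l in(bu,sl)])
# side crop
s=cv2.imread("pics/side0.png")[:,:,::-1]
show("pics/z1.png",(crop(s,295,140,90,75,8),))
```

```text
-99.74753 [ 0.54965514 -0.21824852]
-100.428246 [ 0.6411392 -0.2206594]
-99.32502 [ 0.5602471  -0.21268249]
yaw via edge -99.51164 [ 0.5869228  -0.26344427]
yaw via edge -98.83152 [ 0.5051708  -0.25009453]
yaw via edge -101.32292 [ 0.6017763  -0.15361066]
yaw via edge -92.18825 [ 0.52628547 -0.13922113]
-99 ex: silver back,blue back,sf,bf [0.16838588871338417, 0.16813133697267071, 0.05758090709517479, 0.05517790704828999] ey bu,sl [0.5770339893630653, 0.5866136795885609]
-99.7 ex: silver back,blue back,sf,bf [0.16078768098678506, 0.16158472360650514, 0.05002164741764991, 0.04855724436015479] ey bu,sl [0.5785347707694818, 0.5881400561255452]
-100.4 ex: silver back,blue back,sf,bf [0.15316547398173175, 0.15501399199476268, 0.0424549214750621, 0.04192933398475147] ey bu,sl [0.5799491996831327, 0.5895786464783488]
```

View pics/z1.png

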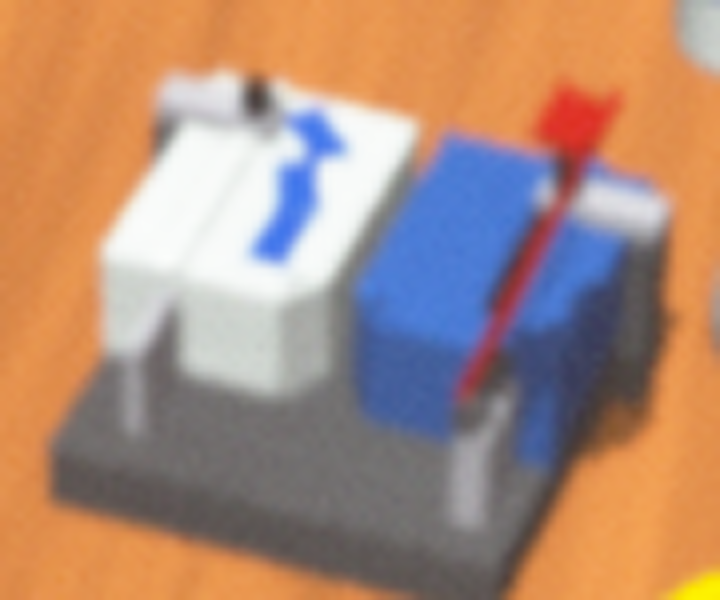

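The side crop shows the gap from the front, between silver (330,300) and blue (360,300), with the flap leaning up from its hinge at (465,395). The estimates are consistent: gauge yaw ≈ −76.5° with origin (.4386,.3193), and gap mouth ≈ (.566,−.148) with yaw ≈ −99.5°. I'll start by turning the tool.

>>> {"fn": "carry_out", "kwargs": {
  "plan": [
    [[0,0,0,0.147],[0,0,0,0.147],[0,0,0,0.147],[0,0,0,0.147],[0,0,0,0.147],[0,0,0,0.145],[0,0,0,0]]
  ],
  "hand": 0,
  "grip_force": 80
}}

```text
clock: 0.8
tool_pos: [0.2415, 0.4939, 0.231]
ee_rot: [[-0.232, 0.973, -0.0], [0.973, 0.232, -0.001], [-0.0, -0.0, -1.0]]
ft_force: [0.1, -0.4, -0.0]
opening: 0.0854
finger_force: 0.0
```

```bash
cat >> h.py <<'E'
F=np.array([.5663,-.1483]); FY=np.radians(-99.5); 
def go(x,y,z,closing=None):
    """tool-frame shift (cm) after roll, to reach x,y,z; closing = desired world angle (deg) of tool y, mod 180"""
    o=get_obs(); R=np.array(o["ee_rot"]); a=np.degrees(np.arctan2(R[1,1],R[0,1])); roll=0
    if closing is not None: roll=-((closing-a+90)%180-90)
    r=np.radians(roll); Rz=np.array([[np.cos(r),-np.sin(r),0],[np.sin(r),np.cos(r),0],[0,0,1]])
    print("t",round(o["clock"],2),"pos",np.round(o["tool_pos"],4),"yang",round(a,2),"roll",round(float(np.radians(roll)),3),"shift",np.round(100*(R@Rz).T@(np.array([x,y,z])-o["tool_pos"]),2),"open",round(o["opening"],4),"F",np.round(o["ft_force"],1),"ff",o["finger_force"])
def fix(x,y,z): 
    c,s=np.cos(FY),np.sin(FY); return np.array([F[0]+c*x-s*y,F[1]+s*x+c*y,z])
E
python3 - <<'E'
from h import *
go(.4451,.2921,.10,13.5)
p=np.array
s=cv2.imread("pics/side0.png")
for X in [(0,0,.076),(0,0,.03),(110,0,.076),(-55,86,.03),(-55,-86,.03),(110,5.5,.076),(110,-5.5,.076)]: print(X,np.round(proj("side",fix(X[0]/1e3,X[1]/1e3,X[2])),1),((proj("side",fix(X[0]/1e3,X[1]/1e3,X[2]))-[295,140])*8).round())
E
```

```text
t 0.8 pos [0.2415 0.4939 0.231 ] yang 13.4 roll -0.002 shift [-24.38  15.09  13.11] open 0.0854 F [ 0.1 -0.4 -0. ] ff 0.0
(0, 0, 0.076) [334.9 178. ] [319. 304.]
(0, 0, 0.03) [334.7 190.2] [317. 401.]
(110, 0, 0.076) [348.3 155.2] [427. 122.]
(-55, 86, 0.03) [299.6 194.6] [ 37. 436.]
(-55, -86, 0.03) [356.4 210.2] [491. 562.]
(110, 5.5, 0.076) [346.6 154.8] [413. 118.]
(110, -5.5, 0.076) [350.1 155.7] [441. 126.]
```

>>> {"fn": "carry_out", "kwargs": {
  "plan": [
    [[-4.06,2.51,0.5,0],[-4.06,2.51,0.5,0],[-4.06,2.51,0.5,0],[-4.06,2.51,0.5,0],[-4.06,2.51,0.5,0],[-4.08,2.54,0.5,0],[0,0,4.5,0],[0,0,4.5,0]]
  ]
}}

```text
clock: 1.6
tool_pos: [0.4467, 0.2914, 0.1107]
ee_rot: [[-0.236, 0.972, 0.002], [0.972, 0.236, 0.001], [0.001, 0.003, -1.0]]
ft_force: [-0.3, 0.4, -0.9]
opening: 0.0856
finger_force: 0.0
```

Run:
```python
from h import *
go(.4451,.2921,.017,13.5)
t=get_image("top");s=get_image("side")
show("pics/z2.png",(crop(t,195,205,100,80,4),crop(s,290,260,100,80,4)))
```

```text
t 1.6 pos [0.4467 0.2914 0.1107] yang 13.65 roll 0.003 shift [ 0.1  -0.16  9.37] open 0.0856 F [-0.3  0.4 -0.9] ff 0.0
```

View pics/z2.png

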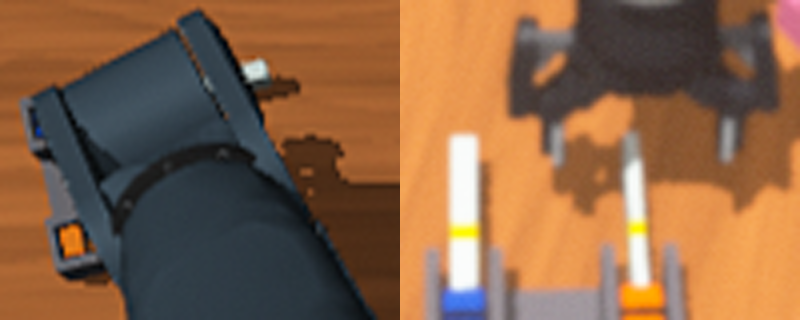

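The open fingers straddle the blade at side crop (635,190). Descend and grip.

>>> {"fn": "carry_out", "kwargs": {
  "plan": [
    [[0,0,2.5,0],[0,0,2.5,0],[0,0,2,0],[0,0,1,0],[0,0,0.5,0],[0,0,0,0]]
  ]
}}

```text
clock: 2.3
tool_pos: [0.4456, 0.2927, 0.0271]
ee_rot: [[-0.235, 0.972, 0.001], [0.972, 0.235, 0.0], [0.0, 0.001, -1.0]]
ft_force: [0.3, -0.3, -0.1]
opening: 0.0855
finger_force: 0.0
```

>>> {"fn": "carry_out", "kwargs": {
  "plan": [
    [[0,0,0,0],[0,0,0,0],[0,0,0,0],[0,0,0,0],[0,0,0,0],[0,0,0,0],[0,0,0,0],[0,0,0,0]]
  ],
  "hand": 1
}}

```text
clock: 3.1
tool_pos: [0.4448, 0.2923, 0.0265]
ee_rot: [[-0.234, 0.972, -0.001], [0.972, 0.234, -0.0], [-0.0, -0.001, -1.0]]
ft_force: [-4.5, 0.3, 5.1]
opening: 0.0067
finger_force: 77.9
```

Gripped. Lift clear of the rack, then check.

>>> {"fn": "carry_out", "kwargs": {
  "plan": [
    [[0,0,-0.5,0],[0,0,-1.5,0],[0,0,-2.5,0],[0,0,-2.5,0],[0,0,0,0]]
  ]
}}

```text
clock: 3.6
tool_pos: [0.4468, 0.2931, 0.0992]
ee_rot: [[-0.234, 0.972, 0.005], [0.972, 0.234, 0.002], [0.001, 0.005, -1.0]]
ft_force: [1.0, 0.0, -1.6]
opening: 0.0064
finger_force: 78.2
```

Run:
```python
from h import *
# target: gauge origin (.50,.11), yaw FY; grip at gauge x=.028
c,s=np.cos(FY),np.sin(FY); go(.50+.028*c,.11+.028*s,.0965,-9.5)
t=get_image("top");s=get_image("side")
show("pics/z3.png",(crop(t,195,205,100,80,4),crop(s,290,240,100,80,4)))
M=masks(s);P=pts(M["orange"],335,270,375,370);print(len(P),P.mean(0),P.min(0),P.max(0))
```

```text
t 3.6 pos [0.4468 0.2931 0.0992] yang 13.52 roll 0.402 shift [-19.98   8.26   0.24] open 0.0064 F [ 1.   0.  -1.6] ff 78.23511600494385
304 [350.625   332.79935] [344. 312.] [356. 351.]
```

View pics/z3.png

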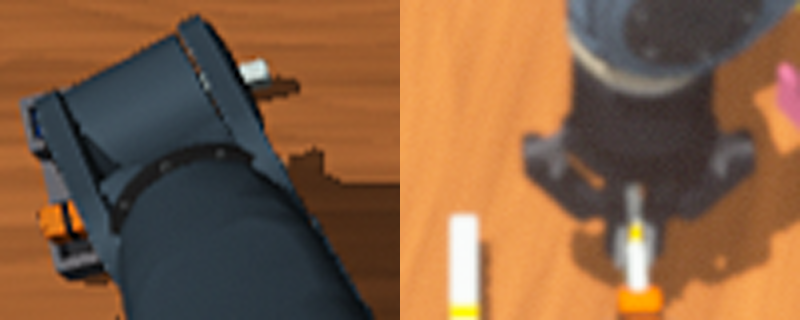

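The gauge is held and clear of the rack: band at side crop (637,232), handle at (640,298). Move it to the free bench area and turn it to the fixture's heading.

>>> {"fn": "carry_out", "kwargs": {
  "plan": [
    [[-3.6,0,0,0],[-4.5,0,0,0],[-4.5,-0.1,0,0],[-4.5,-0.1,0,0],[-4.5,0,0,0],[0,0,0,0.134],[0,0,0,0.134],[0,0,0,0.134]]
  ]
}}

```text
clock: 4.5
tool_pos: [0.4932, 0.0813, 0.0949]
ee_rot: [[0.172, 0.985, -0.002], [0.985, -0.172, -0.0], [-0.001, -0.002, -1.0]]
ft_force: [-0.4, -0.4, -2.2]
opening: 0.0065
finger_force: 78.3
```

>>> {"fn": "carry_out", "kwargs": {
  "plan": [
    [[0,0,2.5,0],[0,0,2.5,0],[0,0,2,0],[0,0,0.6,0],[0,0,0,0],[0,0,0,0]]
  ]
}}

```text
clock: 5.1
tool_pos: [0.494, 0.0819, 0.0206]
ee_rot: [[0.165, 0.986, 0.0], [0.986, -0.165, 0.0], [0.0, 0.0, -1.0]]
ft_force: [-0.2, 0.8, -1.0]
opening: 0.0062
finger_force: 78.1
```

Run:
```python
from h import *
go(.4954,.0824,.0115,-9.5)
t=get_image("top");s=get_image("side")
show("pics/z4.png",(crop(t,255,185,100,80,4),crop(s,320,200,100,80,4)))
```

```text
t 5.1 pos [0.494  0.0819 0.0206] yang -9.51 roll -0.0 shift [0.07 0.13 0.91] open 0.0062 F [-0.2  0.8 -1. ] ff 78.14985394477844
```

View pics/z4.png

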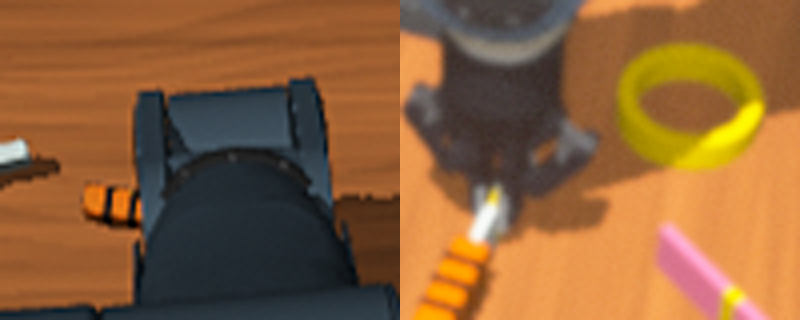

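The handle is at top crop (113,203) and well clear of everything. Lower gently to contact.

>>> {"fn": "carry_out", "kwargs": {
  "plan": [
    [[0,0,0.4,0],[0,0,0.3,0],[0,0,0.1,0],[0,0,0,0],[0,0,0,0]]
  ]
}}

```text
clock: 5.7
tool_pos: [0.494, 0.0819, 0.0125]
ee_rot: [[0.165, 0.986, 0.0], [0.986, -0.165, 0.0], [0.0, 0.0, -1.0]]
ft_force: [-0.0, 0.9, 3.0]
opening: 0.0065
finger_force: 79.0
```

>>> {"fn": "carry_out", "kwargs": {
  "plan": [
    [[0,0,0.1,0],[0,0,0,0],[0,0,0,0]]
  ]
}}

```text
clock: 6.0
tool_pos: [0.4942, 0.0821, 0.012]
ee_rot: [[0.165, 0.986, 0.001], [0.986, -0.165, 0.0], [0.0, 0.001, -1.0]]
ft_force: [-2.4, 3.5, 11.2]
opening: 0.0066
finger_force: 80.4
```

>>> {"fn": "carry_out", "kwargs": {
  "plan": [
    [[0,0,0,0],[0,0,0,0],[0,0,0,0],[0,0,0,0],[0,0,0,0],[0,0,0,0],[0,0,0,0],[0,0,0,0]]
  ],
  "hand": 0
}}

```text
clock: 6.8
tool_pos: [0.4938, 0.0818, 0.0113]
ee_rot: [[0.165, 0.986, -0.0], [0.986, -0.165, -0.0], [-0.0, -0.0, -1.0]]
ft_force: [0.4, 0.2, 0.2]
opening: 0.0854
finger_force: 0.0
```

>>> {"fn": "carry_out", "kwargs": {
  "plan": [
    [[0,0,-2.5,0],[0,0,-4.5,0],[0,0,-4.5,0],[0,0,0,0]]
  ]
}}

```text
clock: 7.2
tool_pos: [0.4966, 0.0821, 0.1315]
ee_rot: [[0.165, 0.986, 0.009], [0.986, -0.165, 0.001], [0.002, 0.009, -1.0]]
ft_force: [0.7, 0.1, -0.8]
opening: 0.0854
finger_force: 0.0
```

```bash
cat >> h.py <<'E'
def gauge(im,n,z,box):
    M=masks(im); O=pts(M["orange"],*box); Y=pts(M["yellow"],*box); W=pts(M["white"],*box)
    o=ray(n,O.mean(0),z+.040)[:2]; y=ray(n,Y.mean(0),z+.036)[:2]; d=y-o
    print(n,"orange",len(O),o,"band",len(Y),y,"dist",np.linalg.norm(d),"yaw",np.degrees(np.arctan2(d[1],d[0])),"nW",len(W))
E
python3 - <<'E'
from h import *
go(.5,.11,.1,-9.5)
s=get_image("side");t=get_image("top")
show("pics/z5.png",(crop(t,255,185,100,80,4),crop(s,320,200,100,80,4)))
gauge(s,"side",0,(325,220,365,300))
E
```

```text
t 7.2 pos [0.4966 0.0821 0.1315] yang -9.51 roll -0.0 shift [ 2.8  -0.15  3.15] open 0.0854 F [ 0.7  0.1 -0.8] ff 0.0
side orange 257 [0.50755097 0.17935799] band 9 [0.49502835 0.08669698] dist 0.09350336741768091 yaw -97.69657148371049 nW 139
```

View pics/z5.png

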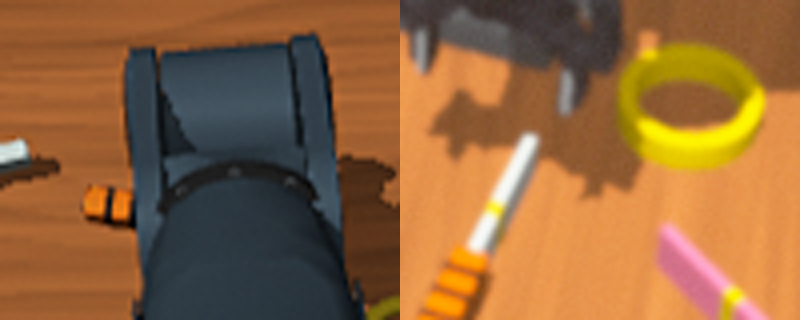

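The gauge stands on edge, free: band at side crop (494,210). Now take it by the handle.

>>> {"fn": "carry_out", "kwargs": {
  "plan": [
    [[4.7,0,0,0],[4.8,0,0,0],[0,0,3.5,0],[0,0,4.0,0],[0,0,3.0,0],[0,0,1.2,0],[0,0,0,0],[0,0,0,0]]
  ]
}}

```text
clock: 8.1
tool_pos: [0.5099, 0.1755, 0.0099]
ee_rot: [[0.165, 0.986, 0.0], [0.986, -0.165, 0.0], [0.0, 0.0, -1.0]]
ft_force: [-0.0, -0.3, 0.7]
opening: 0.0856
finger_force: 0.0
```

>>> {"fn": "carry_out", "kwargs": {
  "plan": [
    [[0,0,0,0],[0,0,0,0],[0,0,0,0],[0,0,0,0],[0,0,0,0],[0,0,0,0],[0,0,0,0],[0,0,0,0]]
  ],
  "hand": 1
}}

```text
clock: 8.9
tool_pos: [0.5099, 0.1756, 0.0099]
ee_rot: [[0.165, 0.986, 0.001], [0.986, -0.165, 0.0], [0.0, 0.001, -1.0]]
ft_force: [-0.6, -0.3, 6.7]
opening: 0.0228
finger_force: 79.3
```

>>> {"fn": "carry_out", "kwargs": {
  "plan": [
    [[0,0,-0.5,0],[0,0,-2,0],[0,0,-3,0],[0,0,-2,0],[0,0,0,0],[0,0,0,0]]
  ]
}}

```text
clock: 9.5
tool_pos: [0.5093, 0.1755, 0.084]
ee_rot: [[0.165, 0.986, -0.0], [0.986, -0.165, 0.0], [0.0, -0.0, -1.0]]
ft_force: [-0.3, 0.1, -2.7]
opening: 0.0229
finger_force: 78.7
```

Run:
```python
from h import *
g=fix(-.060-.090,0,0)  # band at fixture x=-60mm
go(g[0],g[1],.085,-9.5)
```

```text
t 9.5 pos [0.5093 0.1755 0.084 ] yang -9.51 roll -0.0 shift [-15.99  10.97  -0.1 ] open 0.0229 F [-0.3  0.1 -2.7] ff 78.6974287033081
```

>>> {"fn": "carry_out", "kwargs": {
  "plan": [
    [[0,3.6,0,0],[0,3.7,0,0],[0,3.67,0,0],[-3.5,0,0,0],[-4.5,0,0,0],[-4.0,0,0,0],[-2.0,0,0,0],[0,0,0,0]]
  ]
}}

```text
clock: 10.3
tool_pos: [0.5934, 0.0169, 0.0826]
ee_rot: [[0.168, 0.986, -0.003], [0.986, -0.168, -0.0], [-0.001, -0.003, -1.0]]
ft_force: [-0.5, 0.2, -0.8]
opening: 0.0229
finger_force: 79.2
```

>>> {"fn": "carry_out", "kwargs": {
  "plan": [
    [[0,0,0,0],[0,0,0,0],[0,0,0,0]]
  ]
}}

```text
clock: 10.6
tool_pos: [0.5945, 0.0203, 0.0839]
ee_rot: [[0.164, 0.986, -0.001], [0.986, -0.164, 0.0], [0.0, -0.001, -1.0]]
ft_force: [0.2, -0.5, -2.2]
opening: 0.0228
finger_force: 79.2
```

Run:
```python
from h import *
g=fix(-.080-.090,0,0); go(g[0],g[1],.085,-9.5)
s=get_image("side");t=get_image("top")
gauge(s,"side",.0745,(290,150,385,260)); gauge(t,"top",.0745,(325,180,400,230))
print("want band",fix(-.08,0,0))
show("pics/z6.png",(crop(t,325,175,100,75,4),crop(s,290,145,100,75,4)),(crop(t,355,205,40,30,10),crop(s,315,160,40,30,10)))
```

```text
t 10.6 pos [0.5945 0.0203 0.0839] yang -9.44 roll 0.001 shift [-0.1   0.   -0.11] open 0.0228 F [ 0.2 -0.5 -2.2] ff 79.21985864639282
side orange 152 [0.59452053 0.05364348] band 198 [0.41283978 0.0449262 ] dist 0.1818897703957266 yaw -177.2529800896864 nW 429
top orange 0 [nan nan] band 0 [nan nan] dist nan yaw nan nW 145
want band [ 0.57950381 -0.06939715  0.        ]h.py:30: RuntimeWarning: Mean of empty slice.
  o=ray(n,O.mean(0),z+.040)[:2]; y=ray(n,Y.mean(0),z+.036)[:2]; d=y-o
  ret = um.true_divide(
```

View pics/z6.png

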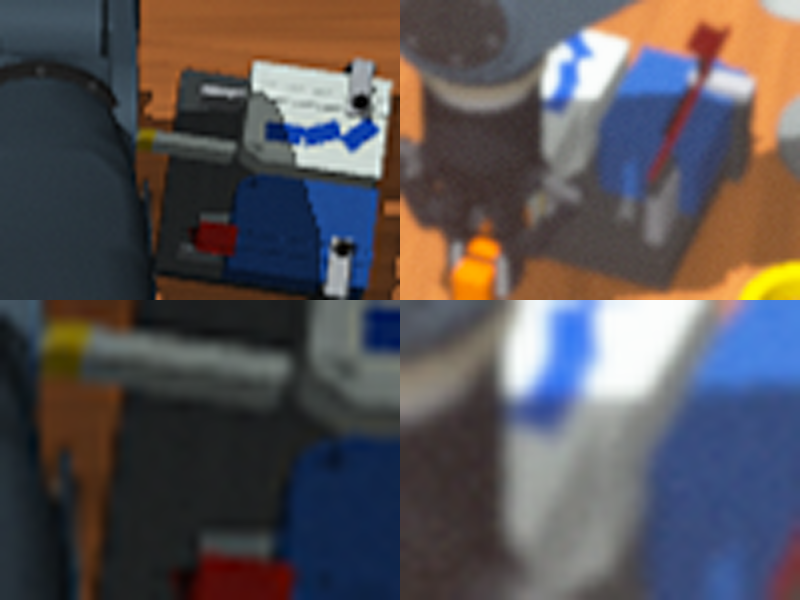

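The blade (top zoom, band (361.7,210), tip (384,212)) points at the gap. I'll compare it numerically with the gap edges in the same picture.

Run:
```python
from h import *
t=get_image("top"); g=cv2.cvtColor(t,cv2.COLOR_RGB2GRAY)
print("cols 362..386 rows 205..218")
for r in range(206,224): print(r,g[r,358:412:3])
np.set_printoptions(suppress=True,precision=4)
c,s=np.cos(FY),np.sin(FY)
def tofix(X): d=X[:2]-F; return np.array([c*d[0]+s*d[1],-s*d[0]+c*d[1]])*1e3
for px in((361.7,209.5),(361.7,210.5),(384,211.5),(384,212.5)): print(px,tofix(ray("top",px,.1105)))
for px in((412,218),(400,216.5),(400,218.5),(412,220.5)): print(px,tofix(ray("top",px,.076)))
```

```text
cols 362..386 rows 205..218
206 [ 77  60  49  55  28  29  30  31  33  38 112  63  22 101 162 147  66  94]
207 [ 73  86  76  61  21  25  28  29  31  42 111  69  30  56  52  50  59  64]
208 [ 67 106 106  95  66  35  25  25  28  40 112  62  31  59  61  61  62  48]
209 [ 60  86 106 116 107  87  80  50  26  49 112  66  27  59 132  59  51 103]
210 [ 49  57  80  94 106 117 118  96  82  50  99  98  84  58 175  47 155 191]
211 [ 32  54  57  61  79  89  98 114 120  46  87 113 119  87 199 160 214 220]
212 [ 35  55  60  61  59  56  70  87  98  53  94 109 114 108 224 220 211 211]
213 [ 34  57  61  51  59  64  60  56  65  56  74 109 110 106 217 213 213 208]
214 [ 32  59  58  31  43  50  55  64  61  58  54 105 110 108 215 209 210 211]
215 [ 27  55  56  27  28  26  36  49  48  50  57  79  87  97 220 214 211 208]
216 [ 29  57  57  29  30  29  29  26  29  35  62  58  56  68 164 175 201 218]
217 [ 26  58  57  34  32  28  31  31  30  29  53  63  61  59  46  67 131 175]
218 [14 58 54 30 32 30 32 31 30 29 36 49 53 59 59 54 46 64]
219 [15 45 56 27 31 29 33 30 30 31 30 30 36 46 51 62 60 58]
220 [19 37 55 29 32 29 32 32 31 32 21 34 35 32 33 69 66 61]
221 [23 38 55 29 33 31 32 31 32 33 23 36 35 33 30 71 69 67]
222 [25 34 52 27 31 32 33 32 32 35 33 36 35 34 33 69 67 69]
223 [28 44 49 31 32 30 32 31 32 33 35 35 34 36 33 69 69 68]
(361.7, 209.5) [-77.004   -1.6926]
(361.7, 210.5) [-76.5665  -4.9029]
(384, 211.5) [-7.022  2.41 ]
(384, 212.5) [-6.6122 -0.7991]
(412, 218) [86.7387  4.0517]
(400, 216.5) [48.2975  3.1857]
(400, 218.5) [49.0909 -3.342 ]
(412, 220.5) [87.6923 -4.102 ]
```

>>> {"fn": "carry_out", "kwargs": {
  "plan": [
    [[0,-0.35,1,0],[0,0,1.5,0],[0,0,1,0],[0,0,0.4,0],[0,0,0,0],[0,0,0,0],[0,0,0,0]]
  ]
}}

```text
clock: 11.45
tool_pos: [0.5915, 0.0199, 0.0457]
ee_rot: [[0.165, 0.986, 0.001], [0.986, -0.165, -0.0], [0.0, 0.001, -1.0]]
ft_force: [0.5, -0.0, -2.1]
opening: 0.0229
finger_force: 79.2
```

Run:
```python
from h import *
go(*fix(-.17,0,.044),-9.5)
t=get_image("top").astype(int); g=t.sum(2)//3
print("cols",list(range(361,424,3)))
for r in range(206,226): print(r,g[r,361:424:3])
c,s=np.cos(FY),np.sin(FY)
def tofix(X): d=X[:2]-F; return np.round(np.array([c*d[0]+s*d[1],-s*d[0]+c*d[1]])*1e3,1)
for col in(364,367,370,373,376,379):
    w=np.clip(g[207:217,col]-70,0,None)*1.; r=(w*np.arange(207,217)).sum()/w.sum(); print(col,round(r,2),tofix(ray("top",(col,r),.070)))
print(tofix(ray("top",(400,216.3),.076)),tofix(ray("top",(412,218.2),.076)))
```

```text
t 11.45 pos [0.5915 0.0199 0.0457] yang -9.51 roll -0.0 shift [-0.    0.29  0.17] open 0.0229 F [ 0.5 -0.  -2.1] ff 79.24213171005249
cols [361, 364, 367, 370, 373, 376, 379, 382, 385, 388, 391, 394, 397, 400, 403, 406, 409, 412, 415, 418, 421]
206 [ 49  42  90  28  29  30  30  30  37 109 105  72 111 166 153  86 110 192
  83 108 148]
207 [ 49  49  48  27  29  30  29  30  40 109  97  81  77  76  72  81  84 138
  82  71 130]
208 [ 53  52  51  30  28  30  30  30  39 109  58  82  84  83  82  83  70  88
  84 101 123]
209 [ 50  52  46  28  31  30  28  30  48 110  62  77  78 141  80  73 118  77
  77 177 113]
210 [ 48  44  35  28  29  31  29  31  51  97  87 174 114 176  70 160 192  76
 109 214 102]
211 [ 67  62  21  23  26  28  28  30  50  85 103 225 186 198 165 210 216  84
 175 210  88]
212 [ 81  98  78  61  31  23  26  29  55  92 102 219 216 217 215 208 209 129
 209 209  91]
213 [ 70 114 115 103  83  65  35  23  57  73 105 206 209 210 211 209 206 189
 208 207  81]
214 [ 47  87  92 106 116 106  84  58  57  52 103 199 211 207 205 209 207 212
 206 205  55]
215 [ 41  56  62  79  92 105 115  85
[... 283 characters left out ...]
53  53  62  56  51  44  62 125
 173 187  38]
219 [36 51 26 28 25 37 48 29 31 33 38 39 79 70 62 58 55 47 60 94 44]
220 [42 51 28 29 28 30 28 29 37 25 41 38 83 83 78 72 61 57 54 45 48]
221 [42 50 27 31 30 32 30 31 38 26 42 41 77 84 84 83 76 76 67 37 48]
222 [42 46 27 31 31 32 31 31 41 39 42 41 79 83 82 84 83 85 79 66 44]
223 [41 45 30 31 31 32 29 32 41 41 41 40 61 83 81 83 81 84 84 87 43]
224 [40 45 31 31 31 33 31 32 42 40 43 41 34 83 81 82 82 81 83 86 40]
225 [39 46 32 30 31 33 31 30 43 42 41 41 34 82 83 83 84 80 82 87 72]
364 212.88 [-66.7  -0.7]
367 213.19 [-57.   -0.3]
370 213.69 [-47.3  -0.5]
373 214.11 [-37.6  -0.4]
376 214.63 [-27.9  -0.6]
379 215.1 [-18.1  -0.7]
[48.2  3.8] [86.8  3.4]
```

Blade centreline is at fixture y ≈ −0.6 mm and the gap centre between 0 and −1.9 mm, so they line up. Go in slowly.

>>> {"fn": "carry_out", "kwargs": {
  "plan": [
    [[-1,0,0,0],[-1,0,0,0],[-1,0,0,0],[-1,0,0,0],[0,0,0,0],[0,0,0,0]]
  ]
}}

```text
clock: 12.1
tool_pos: [0.5845, -0.0199, 0.0453]
ee_rot: [[0.166, 0.986, 0.0], [0.986, -0.166, 0.0], [0.0, 0.0, -1.0]]
ft_force: [0.2, -0.1, -2.2]
opening: 0.0227
finger_force: 79.2
```

>>> {"fn": "carry_out", "kwargs": {
  "plan": [
    [[-1,0,0,0],[-1,0,0,0],[-0.5,0,0,0],[0,0,0,0],[0,0,0,0]]
  ]
}}

```text
clock: 12.6
tool_pos: [0.5804, -0.0443, 0.0453]
ee_rot: [[0.166, 0.986, 0.0], [0.986, -0.166, 0.0], [0.0, 0.0, -1.0]]
ft_force: [0.5, 0.7, -2.5]
opening: 0.0227
finger_force: 79.2
```

Run:
```python
from h import *
np.set_printoptions(linewidth=200)
go(*fix(-.09,0,.044),-9.5)
t=get_image("top"); h=cv2.cvtColor(t,cv2.COLOR_RGB2HSV); s=get_image("side")
c,sn=np.cos(FY),np.sin(FY)
def tofix(X): d=X[:2]-F; return np.round(np.array([c*d[0]+sn*d[1],-sn*d[0]+c*d[1]])*1e3,1)
m=cv2.inRange(h,(20,100,50),(35,255,255)); P=pts(m,366,205,400,225); print("yellow",len(P),P.mean(0),tofix(ray("top",P.mean(0),.070)))
print(P.tolist())
for r in(212,213,214,215,216,217,218): print(r,h[r,370:396].tolist())
show("pics/z7.png",(crop(t,360,195,40,35,10),crop(s,315,160,40,35,10)))
```

```text
t 12.6 pos [ 0.5804 -0.0443  0.0453] yang -9.53 roll -0.001 shift [-1.49  0.32  0.13] open 0.0227 F [ 0.5  0.7 -2.5] ff 79.24250721931458
yellow 20 [380.5 216.5] [-12.8  -4.6]
[[380.0, 214.0], [381.0, 214.0], [382.0, 214.0], [380.0, 215.0], [381.0, 215.0], [382.0, 215.0], [379.0, 216.0], [380.0, 216.0], [381.0, 216.0], [382.0, 216.0], [379.0, 217.0], [380.0, 217.0], [381.0, 217.0], [382.0, 217.0], [379.0, 218.0], [380.0, 218.0], [381.0, 218.0], [379.0, 219.0], [380.0, 219.0], [381.0, 219.0]]
212 [[101, 79, 45], [104, 79, 42], [104, 83, 34], [102, 82, 31], [103, 85, 27], [100, 79, 29], [105, 73, 42], [104, 78, 69], [103, 77, 99], [104, 80, 102], [105, 73, 49], [110, 27, 28], [105, 33, 31], [100, 27, 28], [83, 24, 43], [80, 14, 56], [75, 15, 68], [70, 16, 93], [77, 19, 95], [73, 22, 81], [75, 22, 92], [75, 18, 111], [75, 18, 115], [75, 18, 115], [77, 16, 115], [71, 18, 116]]
213 [[103, 78, 46], [101, 78, 46], [103, 78, 39], [104, 83, 34], [104, 94, 30], [99, 69, 26], [104, 74, 45], [104, 75, 44], [103, 87, 70], [105, 95, 86], [100, 35, 44], [111, 62, 29], [108, 88, 29], [110, 61, 25], 
[... 1421 characters left out ...]
 [102, 85, 39], [103, 74, 31], [103, 87, 35], [105, 128, 48], [26, 155, 51], [25, 242, 78], [25, 241, 91], [25, 170, 87], [45, 19, 81], [90, 20, 89], [80, 16, 94], [75, 16, 95], [69, 18, 101], [64, 16, 109], [56, 16, 112], [83, 19, 108], [60, 15, 116], [53, 17, 118], [60, 15, 119], [64, 15, 118], [64, 16, 110]]
218 [[103, 83, 55], [104, 77, 56], [101, 80, 51], [104, 77, 43], [103, 83, 37], [101, 78, 36], [105, 78, 39], [105, 88, 29], [106, 122, 46], [24, 167, 55], [25, 255, 68], [25, 236, 66], [33, 43, 59], [95, 26, 60], [84, 22, 59], [60, 16, 64], [48, 19, 66], [98, 29, 70], [97, 29, 78], [105, 49, 83], [107, 85, 84], [104, 54, 90], [101, 43, 95], [100, 40, 95], [101, 43, 94], [98, 39, 99]]
```

View pics/z7.png

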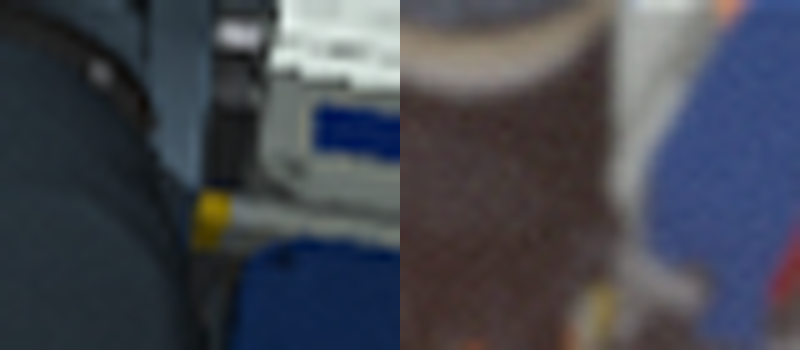

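The blade is in the gap with no side force, and the band's front edge is at top px (382.5,216), so about 13.5 mm is left to go. Finish the slide and lower onto the base.

>>> {"fn": "carry_out", "kwargs": {
  "plan": [
    [[-0.7,0,0,0],[-0.65,0,0,0],[0,0,0,0],[0,0,0.3,0],[0,0,0.1,0],[0,0,0,0],[0,0,0,0]]
  ]
}}

```text
clock: 13.4
tool_pos: [0.5782, -0.0574, 0.0412]
ee_rot: [[0.165, 0.986, -0.0], [0.986, -0.165, 0.0], [0.0, -0.0, -1.0]]
ft_force: [0.1, -0.1, -1.5]
opening: 0.0232
finger_force: 79.2
```

>>> {"fn": "carry_out", "kwargs": {
  "plan": [
    [[0,0,0.1,0],[0,0,0,0],[0,0,0,0]]
  ]
}}

```text
clock: 13.7
tool_pos: [0.5782, -0.0575, 0.0403]
ee_rot: [[0.165, 0.986, -0.0], [0.986, -0.165, -0.0], [-0.0, -0.0, -1.0]]
ft_force: [0.3, -0.8, -0.9]
opening: 0.0229
finger_force: 79.2
```

>>> {"fn": "carry_out", "kwargs": {
  "plan": [
    [[0,0,0,0],[0,0,0,0],[0,0,0,0],[0,0,0,0],[0,0,0,0],[0,0,0,0],[0,0,0,0],[0,0,0,0]]
  ],
  "hand": 0
}}

```text
clock: 14.5
tool_pos: [0.5782, -0.0575, 0.0403]
ee_rot: [[0.165, 0.986, 0.0], [0.986, -0.165, 0.0], [0.0, 0.0, -1.0]]
ft_force: [-0.9, -0.1, -0.5]
opening: 0.0853
finger_force: 0.0
```

>>> {"fn": "carry_out", "kwargs": {
  "plan": [
    [[0,0,-2,0],[0,0,-4.5,0],[0,0,-5,0],[5,0,-2,0],[5,0,0,0],[5,0,0,0],[5,0,0,0],[0,0,0,0]]
  ]
}}

```text
clock: 15.3
tool_pos: [0.6107, 0.1415, 0.1738]
ee_rot: [[0.161, 0.987, 0.001], [0.987, -0.161, 0.001], [0.001, 0.0, -1.0]]
ft_force: [0.3, -0.3, 0.5]
opening: 0.0854
finger_force: 0.0
```

Run:
```python
from h import *
go(*fix(-.09,0,.044),-9.5)
t=get_image("top");s=get_image("side")
c,sn=np.cos(FY),np.sin(FY)
def tofix(X): d=X[:2]-F; return np.round(np.array([c*d[0]+sn*d[1],-sn*d[0]+c*d[1]])*1e3,1)
for n,im,b in(("top",t,(366,205,400,225)),("side",s,(320,165,350,205))):
    h=cv2.cvtColor(im,cv2.COLOR_RGB2HSV)
    P=pts(cv2.inRange(h,(20,110,50),(35,255,255)),*b); print(n,"yellow",len(P),P.mean(0),P.min(0),P.max(0),tofix(ray(n,P.mean(0),.066)))
M=masks(t); R=pts(M["red"],365,225,395,245);print("red top",R.min(0),R.max(0),R.mean(0))
R=pts(masks(s)["red"],345,145,380,195);i=R[:,1].argmin();j=R[:,1].argmax();print("red side",len(R),R[i],R[j])
show("pics/z8.png",(crop(t,345,190,50,50,8),crop(s,310,145,50,50,8)))
```

```text
t 15.3 pos [0.6107 0.1415 0.1738] yang -9.24 roll 0.005 shift [-20.33   0.39  12.96] open 0.0854 F [ 0.3 -0.3  0.5] ff 0.0
top yellow 21 [384.2381  217.14285] [382. 215.] [386. 220.] [-0.4 -3.9]
side yellow 8 [335.875 181.625] [334. 181.] [337. 183.] [-2.8 -4.2]
red top [373. 230.] [383. 238.] [378.42667 234.08   ]
red side 49 [365. 151.] [365. 158.]
```

View pics/z8.png

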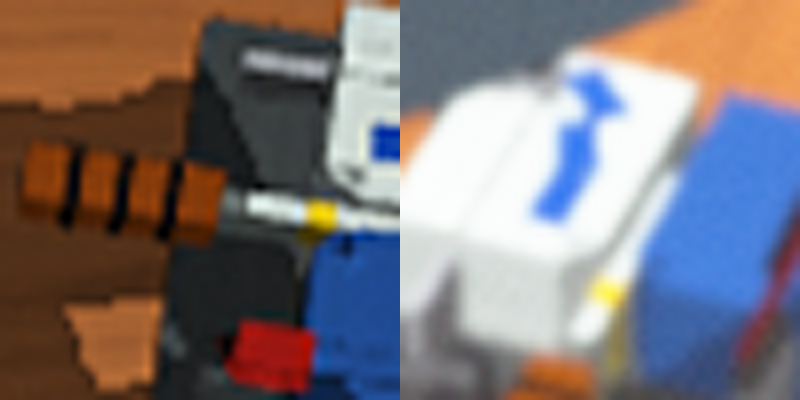

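The band sits at the mouth (top zoom (321,215), mouth line ≈ 319) and the gauge is released. Next, the flap angle: project the hinge and free edge for several angles and compare with the red pixels.

Run:
```python
from h import *
print("hinge",proj("side",fix(-.022,-.062,.078)).round(1),proj("top",fix(-.022,-.062,.078)).round(1))
for a in(1.2,1.4,1.57,1.7,1.85,2.0,2.1):
    e=fix(-.022,-.062+.138*np.cos(a),.078+.138*np.sin(a)); print(a,proj("side",e).round(1),proj("top",e).round(1))
s=cv2.imread("pics/side0.png")[:,:,::-1];R=pts(masks(s)["red"],345,145,380,195);print(R[R[:,1]<152].mean(0),R[R[:,1]>186].mean(0),R[:,1].min(),R[:,1].max())
t=cv2.imread("pics/top0.png")[:,:,::-1];R=pts(masks(t)["red"],365,225,395,245);print(R.min(0),R.max(0),[ (int(y),R[R[:,1]==y,0].min(),R[R[:,1]==y,0].max()) for y in np.unique(R[:,1])])
```

```text
hinge [353.  187.8] [375.6 232.8]
1.2 [336.9 146.3] [382.  207.3]
1.4 [346.5 146.4] [381.2 215.3]
1.57 [355.  147.9] [380.2 222.8]
1.7 [361.4 149.9] [379.4 228.8]
1.85 [368.7 153. ] [378.3 235.8]
2.0 [375.7 157. ] [377.2 242.7]
2.1 [380. 160.] [376.5 247.2]
[365. 151.] [nan nan] 151.0 158.0
[373. 230.] [383. 238.] [(230, np.float32(376.0), np.float32(376.0)), (231, np.float32(375.0), np.float32(382.0)), (232, np.float32(375.0), np.float32(383.0)), (233, np.float32(374.0), np.float32(383.0)), (234, np.float32(374.0), np.float32(383.0)), (235, np.float32(373.0), np.float32(383.0)), (236, np.float32(374.0), np.float32(383.0)), (237, np.float32(374.0), np.float32(382.0)), (238, np.float32(378.0), np.float32(382.0))]<stdin>:5: RuntimeWarning: Mean of empty slice.
  ret = um.true_divide(
```

Flap angle is about 1.8 rad. Close the fingers and go round behind the flap (fixture x −22, y −155, z 0.155).

>>> {"fn": "carry_out", "kwargs": {
  "plan": [
    [[0,-3.8,0.4,0],[0,-3.8,0.5,0],[0,-3.8,0.5,0],[0,-3.7,0.5,0],[-4.4,0,0,0],[-4.5,0,0,0],[-4.5,0,0,0],[-4.5,0,0,0]]
  ],
  "hand": 1
}}

```text
clock: 16.2
tool_pos: [0.4312, -0.0178, 0.1551]
ee_rot: [[0.166, 0.986, 0.0], [0.986, -0.166, -0.0], [-0.0, 0.001, -1.0]]
ft_force: [1.1, -0.1, 0.2]
opening: -0.0
finger_force: 0.0
```

>>> {"fn": "carry_out", "kwargs": {
  "plan": [
    [[-4.5,0,0,0],[-4.4,0,0,0],[0,0,0,0],[0,0,0,0],[0,0,0,0]]
  ]
}}

```text
clock: 16.7
tool_pos: [0.4172, -0.103, 0.1549]
ee_rot: [[0.166, 0.986, -0.0], [0.986, -0.166, 0.0], [0.0, -0.0, -1.0]]
ft_force: [0.5, 1.2, 0.3]
opening: -0.0001
finger_force: 0.0
```

```bash
cat >> h.py <<'E'
def tofix(X):
    c,s=np.cos(FY),np.sin(FY); d=np.array(X)[:2]-F; return np.round(np.array([c*d[0]+s*d[1],-s*d[0]+c*d[1]])*1e3,1)
E
python3 - <<'E'
from h import *
go(*fix(-.022,-.155,.155),-9.5); print(tofix(get_obs()["tool_pos"]))
E
```

```text
t 16.7 pos [ 0.4172 -0.103   0.1549] yang -9.54 roll -0.001 shift [ 0.19 -0.05 -0.01] open -0.0001 F [0.5 1.2 0.3] ff 0.0
[ -20.1 -154.5]
```

>>> {"fn": "carry_out", "kwargs": {
  "plan": [
    [[0,3,0,0],[0,2,0,0],[0,1,0,0],[0,1.5,0,0],[0,1.5,0,0],[0,1.5,0,0],[0,1.5,0,0],[0,1.5,0,0]]
  ]
}}

```text
clock: 17.5
tool_pos: [0.5507, -0.1245, 0.1546]
ee_rot: [[0.164, 0.986, -0.001], [0.986, -0.164, 0.0], [0.0, -0.001, -1.0]]
ft_force: [-1.2, -0.4, 0.1]
opening: -0.0002
finger_force: 0.2
```

>>> {"fn": "carry_out", "kwargs": {
  "plan": [
    [[0,1.5,0,0],[0,1.0,0.5,0],[0,1.0,1,0],[0,0.7,1,0],[0,0.5,1.2,0],[0,0.3,1.2,0],[0,0,0,0]]
  ]
}}

```text
clock: 18.2
tool_pos: [0.5989, -0.1334, 0.1035]
ee_rot: [[0.165, 0.986, -0.003], [0.986, -0.165, 0.001], [0.0, -0.003, -1.0]]
ft_force: [-0.3, 0.8, -0.5]
opening: 0.0002
finger_force: 0.0
```

Run:
```python
from h import *
o=get_obs();print(tofix(o["tool_pos"]),o["tool_pos"],o["ft_force"])
t=get_image("top");s=get_image("side")
show("pics/z9.png",(crop(t,340,180,70,70,5.7),crop(s,300,135,70,70,5.7)))
```

```text
[-20.   29.7] [ 0.5989286  -0.13343783  0.10353473] [-0.28112066  0.77502453 -0.5191001 ]
```

View pics/z9.png

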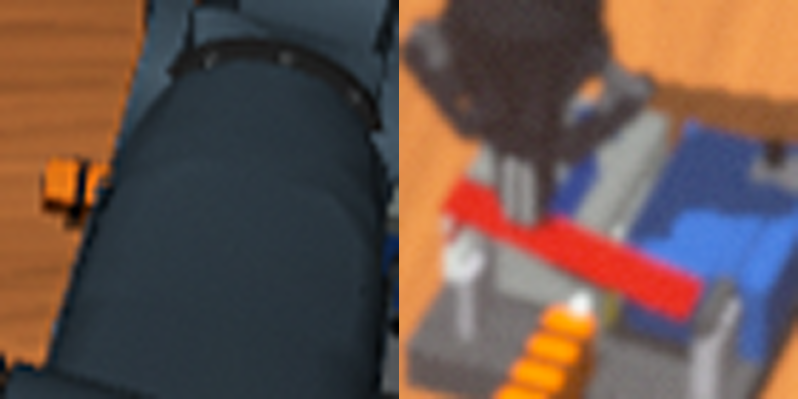

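The flap (red bar) is nearly down under the fingertips. Press it shut.

>>> {"fn": "carry_out", "kwargs": {
  "plan": [
    [[0,0.8,0.6,0],[0,0.6,0.6,0],[0,0,0.5,0],[0,0,0.4,0],[0,0,0.2,0],[0,0,0,0],[0,0,0,0]]
  ]
}}

```text
clock: 19.0
tool_pos: [0.6137, -0.136, 0.083]
ee_rot: [[0.165, 0.986, 0.0], [0.986, -0.165, -0.0], [-0.0, 0.0, -1.0]]
ft_force: [0.3, 0.0, 0.3]
opening: -0.0
finger_force: 0.0
```

>>> {"fn": "carry_out", "kwargs": {
  "plan": [
    [[0,0,0.1,0],[0,0,0.1,0],[0,0,0.1,0],[0,0,0,0],[0,0,0,0],[0,0,0,0]]
  ]
}}

```text
clock: 19.6
tool_pos: [0.6137, -0.136, 0.0799]
ee_rot: [[0.165, 0.986, 0.0], [0.986, -0.165, -0.0], [-0.0, 0.0, -1.0]]
ft_force: [-0.9, -0.6, -0.5]
opening: -0.0003
finger_force: 0.0
```

>>> {"fn": "carry_out", "kwargs": {
  "plan": [
    [[0,0,0.1,0],[0,0,0.1,0],[0,0,0,0],[0,0,0,0],[0,0,0,0]]
  ]
}}

```text
clock: 20.1
tool_pos: [0.6139, -0.1361, 0.0788]
ee_rot: [[0.165, 0.986, 0.001], [0.986, -0.165, -0.0], [-0.0, 0.001, -1.0]]
ft_force: [-3.9, 1.4, 9.6]
opening: 0.0003
finger_force: 4.9
```

Hit the stop at 9.6 N, so the flap is shut. Retreat upward and check.

>>> {"fn": "carry_out", "kwargs": {
  "plan": [
    [[0,0,-1,0],[0,0,-4,0],[0,0,-5,0],[2,0,-4,0],[5,0,0,0],[5,0,0,0],[5,0,0,0],[5,0,0,0]]
  ]
}}

```text
clock: 20.9
tool_pos: [0.6501, 0.0829, 0.2185]
ee_rot: [[0.166, 0.986, 0.001], [0.986, -0.166, -0.0], [0.0, 0.001, -1.0]]
ft_force: [0.6, -0.4, 0.3]
opening: 0.0001
finger_force: 0.0
```

>>> {"fn": "carry_out", "kwargs": {
  "plan": [
    [[3,-3,0,0],[3,-3,0,0],[0,0,0,0],[0,0,0,0]]
  ]
}}

```text
clock: 21.3
tool_pos: [0.6007, 0.1506, 0.2184]
ee_rot: [[0.164, 0.987, 0.001], [0.987, -0.164, -0.0], [0.0, 0.001, -1.0]]
ft_force: [0.4, 0.4, 0.3]
opening: 0.0001
finger_force: 0.0
```

Run:
```python
from h import *
t=get_image("top");s=get_image("side")
for n,im,b in(("top",t,(366,205,400,225)),("side",s,(320,165,350,205))):
    h=cv2.cvtColor(im,cv2.COLOR_RGB2HSV)
    P=pts(cv2.inRange(h,(20,110,50),(35,255,255)),*b); print(n,"yellow",len(P),P.mean(0),tofix(ray(n,P.mean(0),.066)))
    R=pts(masks(im)["red"],295,150,400,250)if n=="side" else pts(masks(im)["red"],360,180,400,250)
    print(n,"red",len(R),R.min(0),R.max(0),R.mean(0),"expected shut ends",proj(n,fix(-.022,-.062,.0805)).round(1),proj(n,fix(-.022,.076,.0805)).round(1))
    X=np.array([tofix(ray(n,p,.0805)) for p in R]);print(X.min(0),X.max(0))
cv2.imwrite("pics/z10.png",np.hstack([crop(t,340,180,70,70,5.7),crop(s,300,135,70,70,5.7)])[:,:,::-1])
o=get_obs();print(o["clock"],o["joint_velocities"])
```

```text
top yellow 18 [384.5 217. ] [ 0.4 -3.3]
top red 235 [375. 192.] [385. 230.] [379.74042 205.88084] expected shut ends [375.7 232.7] [381.2 191.2]
[-35.4 -51.3] [-8.  73.4]
side yellow 1 [337. 190.] [-34.7 -19.7]
side red 176 [312. 176.] [349. 188.] [328.7784  182.01137] expected shut ends [353.  187.1] [307.  174.8]
[-38.9 -53. ] [-15.6  61. ]
21.4 [-0.01217923  0.00701053 -0.00151276  0.00383752 -0.00157316  0.00252638]
```

The band reads x ≈ 0.4 mm, and the flap's red outline matches the shut plate. The arm is clear and still, so I'm handing in.

```bash
python3 -c "
from rig import *
print(hand_in())"
```

```text
the job is handed in; nothing more can be done
None
```

Job handed in at about 21 s, result not reported: the orange gauge measured about 0.4 mm from the middle of its yellow band at the mouth and let go, and the flap was pressed to its stop; I viewed 12 pictures, two over the limit of 10, and did not separately measure whether the other bench items had moved.

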